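Raise the sample workstation window to the green clip

TASK

Put the fingertips under the blue lip of the workstation's clear sliding window and push the window gently up until the lip is level with the green clip on the upright, without running well past it, then take the hand away so that the window stays there. Only push: do not grip the window, and leave the bottle, the tip box and the tube rack where they stand.

Things in the scene. Friction and masses are not known exactly. Their poses are not given: they have to be found in the camera images.
- hood: Fixed clear-walled workstation. Origin on the bench under the window's middle; x points into it (square to the window, away from the robot), y along the window, z up. Uprights 30 x 30 mm, 580 mm tall, at y = +-262 mm, x = 0, a beam across their tops. Clear walls 240 mm high at the sides and back (x = 265 mm), open top. Floor plate 14 mm thick, x = -15 to 275 mm, 560 mm wide.
- sash (a joint): Height of the clear sliding window above its lowest position, in m; grows as it rises vertically, end stop at 0.20. The window (about 0.4 kg) is counterweighted inside the uprights and stays wherever it is left; 2 to 4 N moves it slowly up or down.
- lip (a point): Middle of the front edge of the blue lip along the window's foot, at half its thickness; z = 150 mm + joint sash. Axes as the workstation's. The lip is a level bar 14 mm thick, 480 mm wide, 40 mm deep: its underside is 7 mm below this point and runs 40 mm from here towards the pane (+x). The pane rises 210 mm above, 42 mm behind this point. Below the lip: free space to the floor plate.
- green_clip: Green collar clipped round one of the two uprights (left or right): 46 x 46 mm, 14 mm high, with a small block on the front. It marks the wanted height. Origin at its centre, at half its height. Fixed.
- orange_clip: Orange collar of the same form on the other upright, higher up: another user's mark, of no concern here. Origin at its centre. Fixed.
- bottle: Loose white bottle with a green cap, 64 mm diameter, 150 mm tall, standing on the bench in front of one end of the lip. Origin at the centre of its underside. To be left alone.
- tip_box: Loose box of orange pipette tips, 75 x 105 mm, 55 mm tall, standing on the bench in front of the other end of the lip. Origin at the centre of its underside. To be left alone.
- tube_rack: Loose black tube rack, 90 x 200 mm, 54 mm tall, standing on the floor plate inside the workstation behind the window. Origin at the centre of its underside. To be left alone.

How it is judged:
On the way:
1. the fingers, at the lip and not up on the pane, have pushed the window up by more than 30 mm and are still pushing (contact force between the fingers and hood above 0.5 N and distance of lip from where it was at the start of the episode above 0.03 m and z of the grasp point in the frame of lip below 0.045 m and x of the grasp point in the frame of lip below 0.04 m), for 0.1 s.
At the end, for the whole second after the job is handed in: The lip's mid-height is within 7 mm of the green clip's mid-height, the window is at rest, and the bottle, tip box and tube rack stand within 20 mm of where they were (z of lip in the frame of green_clip between -0.007 and 0.007 m and velocity of joint sash between -0.005 and 0.005 m/s and distance of each of bottle, tip_box, tube_rack from where it was at the start of the episode below 0.02 m and angle between bottle's own z axis and vertical below 0.1 rad); the robot touches nothing.
It fails at once if the window is run more than 20 mm past the green clip (z of lip in the frame of green_clip above 0.02 m).
It fails at once if the workstation or its window is gripped or pushed with more than 20 N (contact force between the fingers and hood above 20 N).
It fails at once if the bottle, tip box or tube rack is moved more than 20 mm, lifted or knocked over (distance of any of bottle, tip_box, tube_rack from where it was at the start of the episode above 0.02 m or angle between bottle's own z axis and vertical above 0.2 rad).
It also fails if it takes over 40 s, if anything falls off the work surface, if the arm or the gripper's body presses on something with over 40 N, if the wrist force passes 120 N, or if a joint passes its speed limit or range.

ROBOT

A 7-joint arm with a two-finger parallel gripper is mounted at the origin on the work surface. World frame = base frame: x ahead of the robot, y to its left, z up, the work surface at z = 0. Lengths are in m, angles in rad, forces in N, time in s.
With the tool pointing down it reaches from about 0.4 to 0.85 m from the base axis. Payload 10.4 kg.
Tool frame: the origin (TCP) lies between the finger pads; the fingertips stand manip.tcp_to_tips ahead of it and the grasp point (between the pads) lies 2 mm behind it (manip.tcp_to_tips is the distance from the TCP to the fingertips, in m); y points along the fingers, z is the direction in which the jaws open and shut, and the axes are right-handed (so a half turn about y gives the same grasp; the last joint's range is limited). The gripper opens to 85 mm and grips with 20 to 120 N. Pads are 22 mm wide; open, the fingers measure 114 mm over their backs; the gripper's body (76 mm by 85 mm) begins 54 mm behind the grasp point. The pads swing forward as they close: fully open they stand 13 mm farther back than shut.
Start: joints at [1.273, 0.332, -0.065, 1.46, 0.022, 1.35, -0.088], TCP at [0.17, -0.602, 0.248] pointing down, gripper open.
Joint ranges: [-2.6, 2.6], [-0.5, 2.12], [-1.47, 1.34], [0.16, 2.42], [-1.27, 4.41], [0.06, 2.06], [-2.6, 2.6]. Speed limits (rad/s): [2.22, 2.22, 2.79, 2.79, 3.14, 3.14, 3.14].

INTERFACE

Orientations are given as a unit quaternion [x, y, z, w].
In Python, from workcell import manip gives the robot as it stands. The module is installed in compiled form; this text tells all that it offers.
- The arm moves only by the tool move_arm, never from a script. Its argument "increments" is a list of rows, each an object with "offset": the shift along the tool's x, y, z in m, a list of three; "yaw": the turn about the tool's y in degrees; "jaw": the closure in counts, from 0 (fully open) to 255 (shut). In form: [{"offset": [tx, ty, tz], "yaw": yaw, "jaw": jaw}, ...]. A call has 1 to 10 rows; each row is the pose to reach, as a shift and turn from the pose measured when the call began, along the tool's axes at that moment; what a row does not reach only later rows make up. A row lasts 1/12 s, in which the tool goes at most 41.7 mm and 7.16 degrees, less where a joint would pass 70% of its speed; a pose out of reach is approached as far as the arm can. A call with a gripper value outside its range is refused whole. The fingers move at their own pace and stop on an object; "squeeze" is the grip in N (left out, the last holds). Time passes only in rows, so rows that repeat a pose let the fingers close. It gives the time, the measured TCP pose, the force and the opening at its end, in the units of the state.
- manip.get_obs(): the state, without advancing time (a new reading comes with each control period).
- manip.camera(name): name is "scene" or "top" or "wrist"; returns a dict with "pixels" (384x512x3 uint8, red, green, blue), "depth" (384x512 float32, m along the optical axis (not along the pixel's ray), 0 where there is no reading), "intrinsics" (3x3 intrinsics, pixels), "R" (3x3) and "t" (3): a world point X has camera coordinates R X + t; the wrist camera has in their place "mount" (4x4, takes a point from camera to tool coordinates, whose origin is the TCP and whose axes are the tool frame's). Camera axes: x right, y down, z forward; pixel columns grow to the right and rows downward; lengths in m; the calibration is good to about 2 mm. A picture is of the moment at which its call begins: read the wrist's pose just before it.
- manip.hand_in(): hands the job in, once; it reports no verdict.
Trained networks look in a picture, given as the dict that the camera call returned (one of the last four; its "shot" number tells which), for a name from the list of things; names that differ only in an ending like _2 or _b are one class to them, and where a whole thing is asked for, a point or a joint stands for the part that bears it (a point fixed in the world has none). Each returns a list of dicts, best first, with "confidence" (0 to 1); they miss things now and then, are a little off and sometimes report something else, mostly with a low value. They report only what shows in the picture. A call takes as long as a camera call.
- manip.recognise(picture, query): "bbox" ([left, top, right, bottom] in pixels, round what is visible of it).
- manip.spot_point(picture, query): "centre" ([column, row] in pixels: a listed point, or the origin of a listed thing).
The state is a dict: "clock": time; "joint_pos": joint angles; "joint_velocities": joint speeds; "tau": joint torques, N m; "position": TCP position; "ee_rot": TCP orientation; "ft_force": force on the tool from outside, world axes, zero at the start; "torque": the same for the moment, N m; "grip_width": opening from 0.0 (shut) to 1.0 (fully open).
Only numpy, scipy, OpenCV 4.12 (cv2) and the standard library are available. Lean on these libraries where they do the work, as an engineer would, in place of code of your own. Each camera call takes 0.05 s, during which the arm holds its last target. There are 200 camera calls.

## Working session

There is one attempt and no reset: what is moved stays moved. The work goes in short steps, Python scripts to look and compute and a tool call to move; the robot and the scene stay as the last step left them, time stands still between calls to the robot, and variables do not carry over. Pictures are saved under pics/ and viewed, about 8 in all and at most 12, crops included, and the job is handed in when it is done.

Besides the shell and the picture viewer there is one more tool, called after "Call:" as a command line: name --argument value ..., lists and objects as JSON in quotes. move_arm: Moves the arm, as the interface text tells. Its arguments: {"type":"object","properties":{"increments":{"type":"array","items":{"type":"object","properties":{"offset":{"type":"array","items":{"type":"number"}},"yaw":{"type":"number"},"jaw":{"type":"number"}}}},"squeeze":{"type":"number"}},"required":["increments"]}

```bash
mkdir -p pics
cat > h.py <<'E'
import numpy as np, cv2
from workcell import manip
from scipy.spatial.transform import Rotation as Ro
def ray(p,uv,d=None):
    K=p["intrinsics"];u,v=uv
    if d is None:
        a=p["depth"][int(v)-2:int(v)+3,int(u)-2:int(u)+3];a=a[a>0];d=np.median(a) if a.size else np.nan
    c=d*np.linalg.inv(K)@[u,v,1]
    return p["R"].T@(c-p["t"])
def save(p,n): cv2.imwrite("pics/"+n,p["pixels"][:,:,::-1])
E
python3 - <<'E'
from h import *
o=manip.get_obs();print({k:np.round(v,3) for k,v in o.items()},manip.tcp_to_tips)
print(Ro.from_quat(o["ee_rot"]).as_matrix().round(3))
for n in("scene","top"):
    p=manip.camera(n);save(p,n+"0.png");print(n,"cam at",(-p["R"].T@p["t"]).round(3),p["R"].round(2).tolist())
    for q in("lip","green_clip","orange_clip","bottle","tip_box","tube_rack","hood"):
        for r in manip.spot_point(p,q)[:2]: print(q,round(r["confidence"],2),np.round(r["centre"],1),ray(p,r["centre"]).round(3))
        for r in manip.recognise(p,q)[:1]: print("   box",round(r["confidence"],2),np.round(r["bbox"],0))
E
```

```text
{'clock': np.float64(0.0), 'joint_pos': array([ 1.273,  0.333, -0.065,  1.461,  0.022,  1.35 , -0.089]), 'joint_velocities': array([ 0.002, -0.001, -0.001,  0.001,  0.001,  0.001,  0.   ]), 'tau': array([ 1.0000e-03, -6.2544e+01,  5.0000e-02, -3.9161e+01,  1.6000e-02,
        1.0000e-02, -0.0000e+00]), 'position': array([ 0.169, -0.601,  0.248]), 'ee_rot': array([-0.097,  0.701, -0.7  ,  0.097]), 'ft_force': array([ 0.115,  0.526, -0.423]), 'torque': array([0.047, 0.006, 0.032]), 'grip_width': np.float64(0.997)} 0.017
[[-0.962 -0.     0.271]
 [-0.271  0.001 -0.962]
 [ 0.    -1.    -0.001]]
scene cam at [ 0.923 -0.484  1.097] [[0.84, 0.54, -0.01], [0.45, -0.7, -0.56], [-0.31, 0.46, -0.83]]
lip 0.62 [230.2 197. ] [ 0.593 -0.081  0.321]
   box 0.71 [174.  72. 306. 282.]
green_clip 0.72 [182.8 285.4] [ 0.618 -0.27   0.293]
   box 0.61 [162. 278. 191. 301.]
orange_clip 0.5 [305.7  84.7] [0.579 0.236 0.355]
   box 0.67 [174.  71. 305. 290.]
bottle 0.96 [159.4 299. ] [ 0.503 -0.262  0.055]
   box 0.59 [140. 266. 171. 308.]
tip_box 0.58 [258.8 173. ] [0.587 0.031 0.266]
tube_rack 0.83 [288.5 261.8] [ 0.704 -0.022  0.054]
   box 0.93 [257. 216. 312. 298.]
hood 0.55 [250.3 245. ] [ 0.59  -0.016  0.015]
   box 0.76 [121.   0. 410. 384.]
top cam at [0.419 0.053 1.305] [[-0.0, -1.0, 0.01], [-0.99, 0.0, -0.16], [0.16, -0.01, -0.99]]
lip 0.67 [281.4 216.4] [ 0.558 -0.025  0.001]
   box 0.79 [158. 172. 410. 221.]
green_clip 0.74 [401.7 183.3] [ 0.592 -0.256  0.325]
   box 0.74 [389. 185. 413. 200.]
orange_clip 0.75 [151.5 194.1] [0.555 0.239 0.424]
   box 0.63 [139. 181. 167. 216.]
bottle 0.78 [366.6 249.6] [ 0.464 -0.229  0.107]
   box 0.9 [355. 237. 386. 257.]
tip_box 0.8 [198.6 248.2] [0.471 0.192 0.052]
   box 0.83 [176. 228. 219. 266.]
tube_rack 0.7 [399.4 185.7] [ 0.59  -0.257  0.305]
tube_rack 0.63 [269.2 171.6] [0.564 0.028 0.586]
   box 0.65 [235. 166. 317. 186.]
   box 0.89 [109.  72. 481. 226.]
```

View pics/scene0.png

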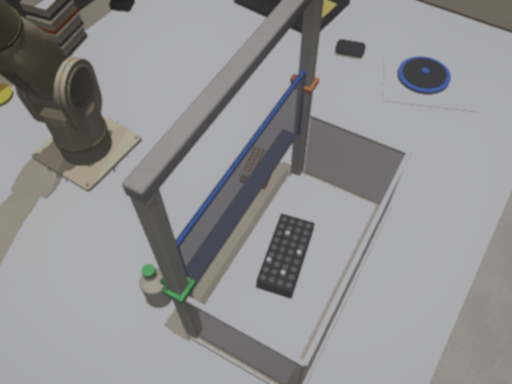

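View pics/top0.png

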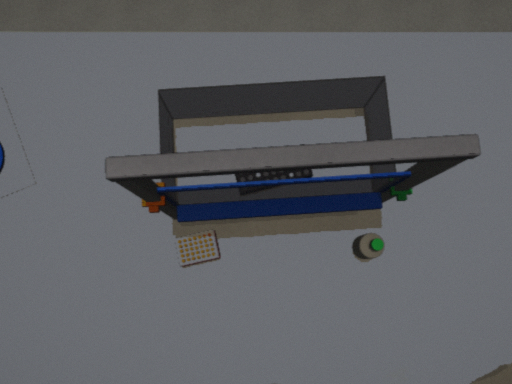

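The scene picture shows the green clip on the right upright (-y) at (180,287) and the orange one on the left at (305,83). The blue line there is the pane's top edge. The top picture shows the lip as the wide blue bar from (178,210) to (382,203), the tip box at (197,247) and the bottle at (372,245).

Next I fit the lip and the clip.

Run:
```python
from h import *
for n in("top","scene"):
    p=manip.camera(n);hsv=cv2.cvtColor(p["pixels"],cv2.COLOR_RGB2HSV);d=p["depth"]
    def pts(m):
        v,u=np.nonzero(m&(d>0));c=(np.linalg.inv(p["intrinsics"])@np.c_[u,v,np.ones(len(u))].T)*d[v,u]
        return (p["R"].T@(c-p["t"][:,None])).T
    H,S,V=hsv[...,0],hsv[...,1],hsv[...,2]
    b=pts((H>105)&(H<130)&(S>150)&(V>60));
    for nm,q in(("blue lo",b[(b[:,2]<.3)&(b[:,2]>.1)]),("blue hi",b[b[:,2]>.3]),("green",pts((H>45)&(H<85)&(S>120))),("orange",pts((H>3)&(H<18)&(S>150)))):
        q=q[(q[:,0]>.3)&(q[:,0]<.75)&(abs(q[:,1])<.4)]
        if len(q)<8: print(n,nm,len(q));continue
        print(n,nm,len(q),"pct5/50/95",np.percentile(q,[2,10,50,90,98],axis=0).round(3).tolist())
        if nm[:4]=="blue":
            x,y=q[:,0],q[:,1]; e=[];
            for y0 in np.arange(-.2,.21,.04):
                k=abs(y-y0)<.015
                if k.sum()>5:e.append((y0,*np.percentile(x[k],[3,97]),np.median(q[k,2])))
            e=np.array(e);print(e.round(3).tolist(),"slope",np.polyfit(e[:,0],e[:,1],1))
        if nm=="green":
            c=q[q[:,2]>.22];print("  green hi pts",c[:: max(1,len(c)//25)].round(3).tolist())
```

```text
top blue lo 2762 pct5/50/95 [[0.535, -0.232, 0.185], [0.544, -0.191, 0.186], [0.561, 0.003, 0.189], [0.578, 0.183, 0.192], [0.586, 0.219, 0.194]]
[[-0.2, 0.558, 0.589, 0.189], [-0.16, 0.555, 0.586, 0.189], [-0.12, 0.553, 0.584, 0.189], [-0.08, 0.551, 0.582, 0.19], [-0.04, 0.548, 0.579, 0.189], [0.0, 0.546, 0.577, 0.189], [0.04, 0.542, 0.574, 0.189], [0.08, 0.54, 0.572, 0.189], [0.12, 0.537, 0.57, 0.189], [0.16, 0.535, 0.567, 0.189], [0.2, 0.533, 0.564, 0.189]] slope [-0.06449299  0.54529804]
top blue hi 876 pct5/50/95 [[0.569, -0.244, 0.391], [0.573, -0.206, 0.392], [0.585, -0.014, 0.394], [0.598, 0.185, 0.396], [0.602, 0.226, 0.398]]
[[-0.2, 0.594, 0.601, 0.395], [-0.16, 0.592, 0.598, 0.395], [-0.12, 0.588, 0.595, 0.394], [-0.08, 0.586, 0.593, 0.395], [-0.04, 0.584, 0.591, 0.394], [0.0, 0.581, 0.589, 0.394], [0.04, 0.579, 0.585, 0.394], [0.08, 0.577, 0.583, 0.394], [0.12, 0.573, 0.579, 0.395], [0.16, 0.571, 0.577, 0.394], [0.2, 0.569, 0.576, 0.394]] slope [-0.06258946  0.58122182]
top green 269 pct5/50/95 [[0.464, -0.29, 0.143], [0.469, -0.279, 0.147], [0.571, -0.253, 0.269], [0.586
[... 429 characters left out ...]
272], [0.578, -0.257, 0.27], [0.578, -0.27, 0.271], [0.576, -0.262, 0.267], [0.576, -0.274, 0.271], [0.573, -0.267, 0.272], [0.572, -0.263, 0.264], [0.571, -0.275, 0.269], [0.569, -0.269, 0.273], [0.567, -0.265, 0.271], [0.567, -0.278, 0.272]]
top orange 198 pct5/50/95 [[0.507, 0.177, 0.059], [0.535, 0.232, 0.344], [0.547, 0.244, 0.347], [0.582, 0.26, 0.349], [0.589, 0.267, 0.351]]
scene blue lo 0
scene blue hi 20 pct5/50/95 [[0.599, -0.238, 0.393], [0.599, -0.237, 0.394], [0.6, -0.23, 0.395], [0.602, -0.217, 0.396], [0.602, -0.2, 0.397]]Traceback (most recent call last):
  File "<stdin>", line 18, in <module>
IndexError: too many indices for array: array is 1-dimensional, but 2 were indexed
```

Call:
move_arm --increments '[{"offset":[-0.03,-0.01,-0.024],"yaw":2,"jaw":0},{"offset":[-0.06,-0.02,-0.048],"yaw":4,"jaw":0},{"offset":[-0.09,-0.03,-0.072],"yaw":6,"jaw":0},{"offset":[-0.12,-0.03,-0.096],"yaw":8,"jaw":0},{"offset":[-0.15,-0.03,-0.12],"yaw":10,"jaw":0},{"offset":[-0.18,-0.03,-0.144],"yaw":12,"jaw":0},{"offset":[-0.21,-0.03,-0.168],"yaw":12,"jaw":0},{"offset":[-0.24,-0.03,-0.192],"yaw":12,"jaw":0},{"offset":[-0.26,-0.03,-0.23],"yaw":12,"jaw":0},{"offset":[-0.28,-0.03,-0.26],"yaw":12,"jaw":0}]'

```text
clock: 2.43
position: [0.3691, -0.2729, 0.2783]
ee_rot: [0.023, -0.707, 0.707, -0.023]
ft_force: [1.7, -0.2, 0.8]
grip_width: 1.002
```

Call:
move_arm --increments '[{"offset":[-0.01,0,-0.035],"yaw":0,"jaw":0},{"offset":[-0.02,0,-0.07],"yaw":0,"jaw":0},{"offset":[-0.03,0,-0.105],"yaw":0,"jaw":0},{"offset":[-0.04,0,-0.14],"yaw":0,"jaw":0},{"offset":[-0.05,0,-0.175],"yaw":0,"jaw":0},{"offset":[-0.06,0,-0.21],"yaw":0,"jaw":0},{"offset":[-0.067,0,-0.239],"yaw":0,"jaw":0},{"offset":[-0.067,0,-0.239],"yaw":0,"jaw":0}]'

```text
clock: 3.1
position: [0.4208, -0.024, 0.2789]
ee_rot: [-0.026, 0.707, -0.707, 0.027]
ft_force: [-0.8, 0.3, 0.8]
grip_width: 1.0
```

Run:
```python
from h import *
o=manip.get_obs();print(o["clock"],o["joint_pos"].round(3),o["position"].round(3),o["ft_force"].round(2))
print(Ro.from_quat(o["ee_rot"]).as_matrix().round(3))
a=manip.camera("wrist");b=manip.camera("scene");print(a["mount"].round(3).tolist())
cv2.imwrite("pics/c1.png",np.hstack([cv2.resize(a["pixels"],(400,300)),cv2.resize(b["pixels"][60:260,0:267],(400,300))])[:,:,::-1])
```

```text
3.1 [ 0.666 -0.128 -0.648  1.879 -0.079  1.364 -1.458] [ 0.421 -0.024  0.279] [-0.84  0.27  0.81]
[[-0.997  0.002  0.074]
 [-0.074  0.    -0.997]
 [-0.002 -1.    -0.   ]]
[[-0.0, 0.95, 0.313, -0.08], [-0.0, -0.313, 0.95, -0.125], [1.0, 0.0, 0.0, 0.0], [0.0, 0.0, 0.0, 1.0]]
```

View pics/c1.png

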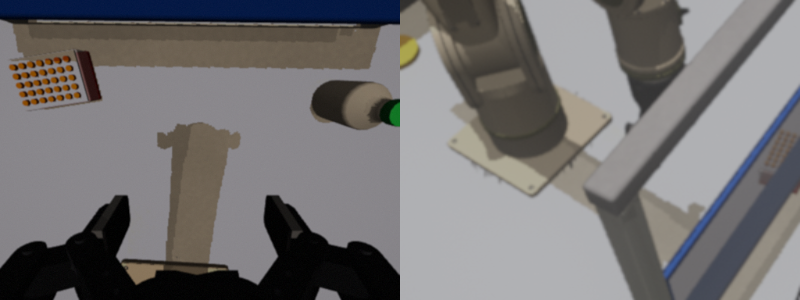

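The wrist view shows the box at top left, (55,80), and the bottle at right, (365,105). The lip band runs across the top, and open space lies between them in front of it. The tool only yaws, so I will raise the arm and see whether its reach limits let the fingers tilt forward under the lip.

Call:
move_arm --increments '[{"offset":[0,-0.04,0],"yaw":0,"jaw":255},{"offset":[0,-0.08,0],"yaw":0,"jaw":255},{"offset":[0,-0.12,0],"yaw":0,"jaw":255},{"offset":[0,-0.16,0],"yaw":0,"jaw":255},{"offset":[0,-0.2,0],"yaw":0,"jaw":255},{"offset":[0,-0.24,0],"yaw":0,"jaw":255},{"offset":[0,-0.28,0],"yaw":0,"jaw":255},{"offset":[0,-0.32,0],"yaw":0,"jaw":255},{"offset":[0,-0.36,0],"yaw":0,"jaw":255},{"offset":[0,-0.4,0],"yaw":0,"jaw":255}]'

```text
clock: 4.03
position: [0.4207, -0.0297, 0.6309]
ee_rot: [0.007, -0.706, 0.707, -0.041]
ft_force: [-0.4, 0.6, -0.3]
grip_width: -0.004
```

```bash
cat > st.py <<'E'
from h import *
o=manip.get_obs();print(o["clock"],o["joint_pos"].round(3),o["position"].round(3),o["ft_force"].round(2),o["grip_width"])
print(Ro.from_quat(o["ee_rot"]).as_matrix().round(3).tolist())
E
python3 st.py
```

```text
4.0333 [ 0.575 -0.013 -0.592  1.047 -0.008  2.057 -1.523] [ 0.421 -0.03   0.631] [-0.36  0.64 -0.35] -0.003986596351597138
[[-0.997, 0.048, 0.068], [-0.068, 0.0, -0.998], [-0.048, -0.999, 0.003]]
```

Call:
move_arm --increments '[{"offset":[0,-0.02,0],"yaw":0,"jaw":255},{"offset":[0,-0.05,0],"yaw":0,"jaw":255},{"offset":[0,-0.08,0],"yaw":0,"jaw":255},{"offset":[0,-0.11,0],"yaw":0,"jaw":255},{"offset":[0,-0.14,0],"yaw":0,"jaw":255},{"offset":[0,-0.17,0],"yaw":0,"jaw":255},{"offset":[0,-0.2,0],"yaw":0,"jaw":255}]'

```text
clock: 4.62
position: [0.4124, -0.0305, 0.6533]
ee_rot: [-0.011, -0.704, 0.708, -0.058]
ft_force: [-0.1, -0.3, -0.1]
grip_width: 0.002
```

```bash
python3 st.py
```

```text
4.6167 [ 1.374 -0.046 -1.292  0.998 -0.056  2.058 -1.452] [ 0.412 -0.031  0.653] [-0.09 -0.27 -0.14] 0.002130402823525098
[[-0.993, 0.097, 0.066], [-0.066, -0.003, -0.998], [-0.097, -0.995, 0.009]]
```

Call:
move_arm --increments '[{"offset":[0.1,-0.6,0],"yaw":0,"jaw":255},{"offset":[0.1,-0.6,0],"yaw":0,"jaw":255},{"offset":[0.1,-0.6,0],"yaw":0,"jaw":255}]'

```text
clock: 4.87
position: [0.3986, -0.0333, 0.6683]
ee_rot: [-0.027, -0.701, 0.709, -0.067]
ft_force: [0.1, 1.1, -1.2]
grip_width: -0.002
```

```bash
python3 st.py
```

```text
4.8667 [ 0.986 -0.087 -0.871  1.005 -0.083  2.058 -1.446] [ 0.399 -0.033  0.668] [ 0.15  1.1  -1.19] -0.0022424188661415386
[[-0.99, 0.132, 0.056], [-0.057, -0.008, -0.998], [-0.132, -0.991, 0.015]]
```

Call:
move_arm --increments '[{"offset":[0,-1.0,0],"yaw":0,"jaw":255},{"offset":[0,-1.0,0],"yaw":0,"jaw":255},{"offset":[0,-1.0,0],"yaw":0,"jaw":255}]'

```text
clock: 5.12
position: [0.3921, -0.0304, 0.6897]
ee_rot: [-0.045, -0.698, 0.71, -0.084]
ft_force: [-1.1, 1.3, -0.6]
grip_width: 0.001
```

Call:
move_arm --increments '[{"offset":[0.4,-0.6,0],"yaw":0,"jaw":255},{"offset":[0.4,-0.6,0],"yaw":0,"jaw":255},{"offset":[0.4,-0.6,0],"yaw":0,"jaw":255}]'

```text
clock: 5.37
position: [0.3397, -0.0322, 0.6965]
ee_rot: [-0.058, -0.696, 0.71, -0.096]
ft_force: [0.7, 2.1, 0.5]
grip_width: -0.001
```

```bash
python3 st.py
```

```text
5.3667 [ 0.5   -0.226 -0.353  1.075 -0.108  2.058 -1.432] [ 0.34  -0.032  0.697] [0.73 2.07 0.45] -0.0008701622056994305
[[-0.975, 0.216, 0.05], [-0.055, -0.014, -0.998], [-0.215, -0.976, 0.026]]
```

Call:
move_arm --increments '[{"offset":[-0.2,-1.0,0],"yaw":0,"jaw":255},{"offset":[-0.2,-1.0,0],"yaw":0,"jaw":255},{"offset":[-0.2,-1.0,0],"yaw":0,"jaw":255}]'

```text
clock: 5.62
position: [0.3566, -0.0293, 0.7222]
ee_rot: [-0.075, -0.691, 0.71, -0.113]
ft_force: [-0.2, -0.4, 0.6]
grip_width: -0.003
```

Call:
move_arm --increments '[{"offset":[-0.2,-1.0,0],"yaw":0,"jaw":255},{"offset":[-0.2,-1.0,0],"yaw":0,"jaw":255}]'

```text
clock: 5.78
position: [0.3621, -0.0284, 0.7436]
ee_rot: [-0.092, -0.687, 0.709, -0.128]
ft_force: [0.1, -0.2, 0.3]
grip_width: -0.0
```

Call:
move_arm --increments '[{"offset":[-0.2,-1.0,0],"yaw":0,"jaw":255},{"offset":[-0.2,-1.0,0],"yaw":0,"jaw":255}]'

```text
clock: 5.95
position: [0.3627, -0.0264, 0.7647]
ee_rot: [-0.108, -0.683, 0.708, -0.144]
ft_force: [-0.6, 0.3, -0.4]
grip_width: 0.0
```

Call:
move_arm --increments '[{"offset":[-0.2,-1.0,0],"yaw":0,"jaw":255},{"offset":[-0.2,-1.0,0],"yaw":0,"jaw":255},{"offset":[-0.2,-1.0,0],"yaw":0,"jaw":255}]'

```text
clock: 6.2
position: [0.3593, -0.0231, 0.7867]
ee_rot: [-0.126, -0.677, 0.707, -0.161]
ft_force: [0.3, -0.1, -0.8]
grip_width: 0.002
```

```bash
python3 st.py
```

```text
6.2 [ 0.662 -0.165 -0.508  0.814 -0.121  2.058 -1.456] [ 0.359 -0.023  0.787] [ 0.34 -0.07 -0.81] 0.00220197323019592
[[-0.916, 0.398, 0.041], [-0.057, -0.03, -0.998], [-0.396, -0.917, 0.05]]
```

Call:
move_arm --increments '[{"offset":[-0.4,-0.9,0],"yaw":0,"jaw":255},{"offset":[-0.4,-0.9,0],"yaw":0,"jaw":255}]'

```text
clock: 6.37
position: [0.3686, -0.0195, 0.8084]
ee_rot: [-0.141, -0.673, 0.705, -0.177]
ft_force: [-0.7, 0.6, 0.4]
grip_width: -0.0
```

Call:
move_arm --increments '[{"offset":[-0.4,-0.9,0],"yaw":0,"jaw":255},{"offset":[-0.4,-0.9,0],"yaw":0,"jaw":255}]'

```text
clock: 6.53
position: [0.3728, -0.0165, 0.8289]
ee_rot: [-0.157, -0.668, 0.702, -0.193]
ft_force: [-0.4, -0.3, -0.7]
grip_width: 0.002
```

Call:
move_arm --increments '[{"offset":[-0.4,-0.9,0],"yaw":0,"jaw":255},{"offset":[-0.4,-0.9,0],"yaw":0,"jaw":255}]'

```text
clock: 6.7
position: [0.372, -0.0132, 0.8484]
ee_rot: [-0.172, -0.662, 0.699, -0.208]
ft_force: [-0.4, -0.3, -0.1]
grip_width: -0.004
```

Call:
move_arm --increments '[{"offset":[-0.4,-0.9,0],"yaw":0,"jaw":255},{"offset":[-0.4,-0.9,0],"yaw":0,"jaw":255}]'

```text
clock: 6.87
position: [0.367, -0.0097, 0.8672]
ee_rot: [-0.187, -0.657, 0.695, -0.223]
ft_force: [-1.1, 0.1, 0.3]
grip_width: 0.001
```

```bash
python3 st.py
```

```text
6.8667 [ 1.04  -0.104 -0.879  0.553 -0.136  2.058 -1.48 ] [ 0.367 -0.01   0.867] [-1.07  0.14  0.31] 0.0014030279214208086
[[-0.831, 0.556, 0.032], [-0.064, -0.037, -0.997], [-0.553, -0.83, 0.067]]
```

Call:
move_arm --increments '[{"offset":[-0.5,-0.8,0],"yaw":0,"jaw":255},{"offset":[-0.5,-0.8,0],"yaw":0,"jaw":255}]'

```text
clock: 7.03
position: [0.3683, -0.0047, 0.8859]
ee_rot: [-0.201, -0.651, 0.692, -0.239]
ft_force: [0.2, -0.3, 0.6]
grip_width: -0.003
```

Call:
move_arm --increments '[{"offset":[-0.5,-0.8,0],"yaw":0,"jaw":255},{"offset":[-0.5,-0.8,0],"yaw":0,"jaw":255}]'

```text
clock: 7.2
position: [0.3652, -0.0015, 0.9034]
ee_rot: [-0.216, -0.646, 0.687, -0.253]
ft_force: [-0.5, 0.5, 0.6]
grip_width: 0.002
```

Call:
move_arm --increments '[{"offset":[-0.5,-0.8,0],"yaw":0,"jaw":255},{"offset":[-0.5,-0.8,0],"yaw":0,"jaw":255}]'

```text
clock: 7.37
position: [0.3581, 0.0021, 0.92]
ee_rot: [-0.23, -0.64, 0.683, -0.266]
ft_force: [0.3, -0.3, 0.0]
grip_width: 0.003
```

```bash
python3 st.py
```

```text
7.3667 [ 1.427 -0.083 -1.248  0.382 -0.156  2.058 -1.491] [0.358 0.002 0.92 ] [ 0.26 -0.29  0.01] 0.0027462908063130374
[[-0.752, 0.659, 0.026], [-0.069, -0.04, -0.997], [-0.656, -0.751, 0.076]]
```

The tool now points forward and down, tilted 41° from vertical, so the fingertips can reach under the lip. I'll come down in front of it.

Call:
move_arm --increments '[{"offset":[0.008,0.018,-0.001],"yaw":0,"jaw":255},{"offset":[0.024,0.054,-0.002],"yaw":0,"jaw":255},{"offset":[0.04,0.09,-0.004],"yaw":0,"jaw":255},{"offset":[0.056,0.127,-0.005],"yaw":0,"jaw":255},{"offset":[0.072,0.163,-0.007],"yaw":0,"jaw":255},{"offset":[0.088,0.2,-0.008],"yaw":0,"jaw":255},{"offset":[0.104,0.236,-0.01],"yaw":0,"jaw":255},{"offset":[0.12,0.272,-0.011],"yaw":0,"jaw":255},{"offset":[0.136,0.309,-0.013],"yaw":0,"jaw":255},{"offset":[0.152,0.345,-0.014],"yaw":0,"jaw":255}]'

```text
clock: 8.2
position: [0.4434, -0.0069, 0.6469]
ee_rot: [-0.231, -0.64, 0.683, -0.265]
ft_force: [0.2, -0.9, 0.9]
grip_width: -0.004
```

```bash
cat >> st.py <<'E'
import sys
if len(sys.argv)>3:
    g=np.array(list(map(float,sys.argv[1:4])));R=Ro.from_quat(o["ee_rot"]).as_matrix()
    print("offset to go",(R.T@(g-o["position"])).round(4),"world z/x unit in tool",R[2].round(3),R[0].round(3))
E
python3 st.py .49 -.01 .14
```

```text
8.2 [ 0.615 -0.498 -0.379  1.528 -0.282  1.357 -1.352] [ 0.443 -0.007  0.647] [ 0.22 -0.9   0.91] -0.0035556531920470274
[[-0.753, 0.658, 0.023], [-0.066, -0.041, -0.997], [-0.655, -0.752, 0.075]]
offset to go [ 0.2973  0.4119 -0.0336] world z/x unit in tool [-0.655 -0.752  0.075] [-0.753  0.658  0.023]
```

Call:
move_arm --increments '[{"offset":[0.022,0.031,-0.003],"yaw":0,"jaw":255},{"offset":[0.044,0.062,-0.005],"yaw":0,"jaw":255},{"offset":[0.067,0.093,-0.008],"yaw":0,"jaw":255},{"offset":[0.089,0.124,-0.01],"yaw":0,"jaw":255},{"offset":[0.111,0.155,-0.013],"yaw":0,"jaw":255},{"offset":[0.134,0.186,-0.015],"yaw":0,"jaw":255},{"offset":[0.156,0.217,-0.018],"yaw":0,"jaw":255},{"offset":[0.178,0.247,-0.02],"yaw":0,"jaw":255}]'

```text
clock: 8.87
position: [0.4876, -0.0077, 0.4113]
ee_rot: [-0.228, -0.641, 0.684, -0.263]
ft_force: [0.9, -0.4, 0.0]
grip_width: 0.003
```

```bash
python3 st.py .495 -.01 .14
```

```text
8.8667 [ 0.079 -0.499 -0.168  2.055  0.031  0.874 -1.628] [ 0.488 -0.008  0.411] [ 0.9  -0.44  0.05] 0.0026841302820270886
[[-0.757, 0.652, 0.025], [-0.067, -0.04, -0.997], [-0.649, -0.757, 0.074]]
offset to go [ 0.1707  0.2103 -0.0176] world z/x unit in tool [-0.649 -0.757  0.074] [-0.757  0.652  0.025]
```

Call:
move_arm --increments '[{"offset":[0.022,0.026,-0.002],"yaw":0,"jaw":255},{"offset":[0.044,0.053,-0.004],"yaw":0,"jaw":255},{"offset":[0.066,0.08,-0.006],"yaw":0,"jaw":255},{"offset":[0.088,0.107,-0.008],"yaw":0,"jaw":255},{"offset":[0.11,0.134,-0.01],"yaw":0,"jaw":255},{"offset":[0.132,0.162,-0.013],"yaw":0,"jaw":255},{"offset":[0.152,0.187,-0.015],"yaw":0,"jaw":255},{"offset":[0.165,0.204,-0.017],"yaw":0,"jaw":255},{"offset":[0.171,0.21,-0.018],"yaw":0,"jaw":255},{"offset":[0.171,0.21,-0.018],"yaw":0,"jaw":255}]'

```text
clock: 9.7
position: [0.4956, -0.0041, 0.1652]
ee_rot: [-0.221, -0.643, 0.683, -0.266]
ft_force: [0.2, 0.9, -0.2]
grip_width: 0.006
```

```bash
python3 st.py .536 -.01 .14
python3 - <<'E'
from h import *
a=manip.camera("wrist");b=manip.camera("top")
cv2.imwrite("pics/c2.png",np.hstack([cv2.resize(a["pixels"],(400,300)),cv2.resize(b["pixels"][130:330,130:397],(400,300))])[:,:,::-1])
E
```

```text
9.7 [ 0.672 -0.304 -0.745  2.414 -0.361  0.266 -1.313] [ 0.496 -0.004  0.165] [ 0.22  0.87 -0.17] 0.00649432869118252
[[-0.761, 0.647, 0.04], [-0.079, -0.031, -0.996], [-0.644, -0.761, 0.074]]
offset to go [-0.014   0.0455  0.0056] world z/x unit in tool [-0.644 -0.761  0.074] [-0.761  0.647  0.04 ]
```

View pics/c2.png

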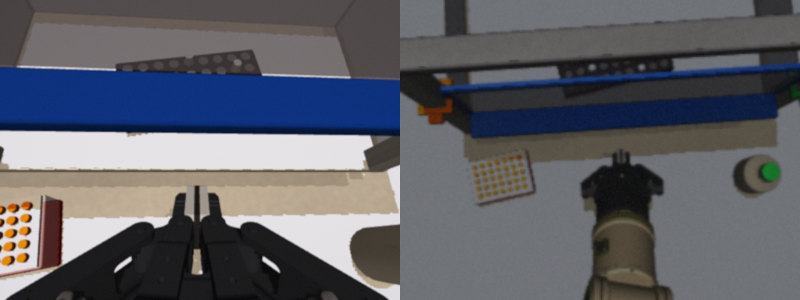

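The wrist view shows the closed fingertips at (197,190) centred below and in front of the lip (its lower edge is at row 130). The box at left and the bottle at right are well clear. Next I go down and forward under the lip.

Call:
move_arm --increments '[{"offset":[-0.004,0.012,0.0015],"yaw":0,"jaw":255},{"offset":[-0.008,0.024,0.003],"yaw":0,"jaw":255},{"offset":[-0.012,0.036,0.0045],"yaw":0,"jaw":255},{"offset":[-0.017,0.048,0.006],"yaw":0,"jaw":255},{"offset":[-0.017,0.048,0.006],"yaw":0,"jaw":255}]'

```text
clock: 10.22
position: [0.5397, -0.0133, 0.1391]
ee_rot: [-0.222, -0.643, 0.684, -0.263]
ft_force: [0.5, 0.4, 0.8]
grip_width: -0.001
```

```bash
python3 st.py .54 -.01 .16
```

```text
10.2167 [ 1.052 -0.115 -1.11   2.334 -0.055  0.161 -1.55 ] [ 0.54  -0.013  0.139] [0.46 0.36 0.79] -0.0005282610331281863
[[-0.763, 0.646, 0.035], [-0.075, -0.034, -0.997], [-0.642, -0.763, 0.074]]
offset to go [-0.014  -0.0159 -0.0017] world z/x unit in tool [-0.642 -0.763  0.074] [-0.763  0.646  0.035]
```

Call:
move_arm --increments '[{"offset":[-0.003,-0.004,0],"yaw":0,"jaw":255},{"offset":[-0.006,-0.008,0.001],"yaw":0,"jaw":255},{"offset":[-0.009,-0.011,0.001],"yaw":0,"jaw":255},{"offset":[-0.011,-0.013,0.001],"yaw":0,"jaw":255},{"offset":[-0.013,-0.015,0.0015],"yaw":0,"jaw":255},{"offset":[-0.015,-0.0175,0.0017],"yaw":0,"jaw":255},{"offset":[-0.0165,-0.0195,0.0019],"yaw":0,"jaw":255},{"offset":[-0.018,-0.0215,0.002],"yaw":0,"jaw":255},{"offset":[-0.0195,-0.0235,0.0022],"yaw":0,"jaw":255}]'

```text
clock: 10.97
position: [0.5387, -0.0131, 0.1691]
ee_rot: [-0.221, -0.643, 0.684, -0.263]
ft_force: [-1.0, 1.7, -2.8]
grip_width: -0.003
```

Call:
move_arm --increments '[{"offset":[-0.0013,-0.0015,0.0001],"yaw":0,"jaw":255},{"offset":[-0.0026,-0.003,0.0003],"yaw":0,"jaw":255},{"offset":[-0.0039,-0.0046,0.0004],"yaw":0,"jaw":255},{"offset":[-0.0051,-0.0061,0.0006],"yaw":0,"jaw":255},{"offset":[-0.0064,-0.0076,0.0007],"yaw":0,"jaw":255},{"offset":[-0.0077,-0.0092,0.0009],"yaw":0,"jaw":255},{"offset":[-0.009,-0.0107,0.001],"yaw":0,"jaw":255},{"offset":[-0.0103,-0.0122,0.0012],"yaw":0,"jaw":255},{"offset":[-0.0116,-0.0137,0.0013],"yaw":0,"jaw":255},{"offset":[-0.0128,-0.0153,0.0015],"yaw":0,"jaw":255}]'

```text
clock: 11.8
position: [0.5384, -0.0132, 0.189]
ee_rot: [-0.221, -0.643, 0.684, -0.263]
ft_force: [-5.0, 0.7, -4.3]
grip_width: 0.002
```

```bash
cat > m.py <<'E'
from h import *
o=manip.get_obs();print(o["clock"],o["joint_pos"].round(3),o["position"].round(4),o["ft_force"].round(2));print(Ro.from_quat(o["ee_rot"]).as_matrix().round(3).tolist())
p=manip.camera("top");hsv=cv2.cvtColor(p["pixels"],cv2.COLOR_RGB2HSV);d=p["depth"];H,S,V=cv2.split(hsv)
def pts(m):
    v,u=np.nonzero(m&(d>0));c=(np.linalg.inv(p["intrinsics"])@np.c_[u,v,np.ones(len(u))].T)*d[v,u]
    return (p["R"].T@(c-p["t"][:,None])).T
b=pts((H>105)&(H<130)&(S>150)&(V>60));b=b[(b[:,0]>.5)&(b[:,0]<.65)&(abs(b[:,1])<.26)]
lo=b[(b[:,2]>.15)&(b[:,2]<.33)];hi=b[b[:,2]>.35]
g=pts((H>45)&(H<85)&(S>120));g=g[(g[:,2]>.22)&(g[:,0]>.5)]
print("lip top",[np.median(lo[k,2]).round(4) for k in(lo[:,1]>.08,lo[:,1]<-.08)],"pane top",np.median(hi[:,2]).round(4),"green pct",np.percentile(g[:,2],[10,50,70,80,90]).round(4))
E
python3 m.py
```

```text
11.8 [ 0.814 -0.226 -0.845  2.293 -0.276  0.31  -1.356] [ 0.5384 -0.0132  0.189 ] [-4.99  0.71 -4.27]
[[-0.764, 0.644, 0.035], [-0.075, -0.034, -0.997], [-0.64, -0.764, 0.074]]
lip top [np.float64(0.2133), np.float64(0.2135)] pane top 0.4183 green pct [0.2694 0.2723 0.2731 0.2737 0.2743]
```

Call:
move_arm --increments '[{"offset":[-0.0016,-0.0019,0.0002],"yaw":0,"jaw":255},{"offset":[-0.0032,-0.0038,0.0004],"yaw":0,"jaw":255},{"offset":[-0.0048,-0.0057,0.0006],"yaw":0,"jaw":255},{"offset":[-0.0064,-0.0076,0.0007],"yaw":0,"jaw":255},{"offset":[-0.008,-0.0095,0.0009],"yaw":0,"jaw":255},{"offset":[-0.0096,-0.0115,0.0011],"yaw":0,"jaw":255},{"offset":[-0.0112,-0.0134,0.0013],"yaw":0,"jaw":255},{"offset":[-0.0128,-0.0153,0.0015],"yaw":0,"jaw":255},{"offset":[-0.0144,-0.0172,0.0017],"yaw":0,"jaw":255},{"offset":[-0.016,-0.0191,0.0019],"yaw":0,"jaw":255}]'

```text
clock: 12.68
position: [0.5385, -0.0132, 0.2146]
ee_rot: [-0.221, -0.643, 0.684, -0.263]
ft_force: [-4.8, 2.1, -4.0]
grip_width: -0.002
```

Call:
move_arm --increments '[{"offset":[-0.0016,-0.0019,0.0002],"yaw":0,"jaw":255},{"offset":[-0.0032,-0.0038,0.0004],"yaw":0,"jaw":255},{"offset":[-0.0048,-0.0057,0.0006],"yaw":0,"jaw":255},{"offset":[-0.0064,-0.0076,0.0007],"yaw":0,"jaw":255},{"offset":[-0.008,-0.0095,0.0009],"yaw":0,"jaw":255},{"offset":[-0.0096,-0.0115,0.0011],"yaw":0,"jaw":255},{"offset":[-0.0112,-0.0134,0.0013],"yaw":0,"jaw":255},{"offset":[-0.0128,-0.0153,0.0015],"yaw":0,"jaw":255}]'

```text
clock: 13.35
position: [0.5384, -0.0132, 0.2348]
ee_rot: [-0.221, -0.643, 0.684, -0.263]
ft_force: [-4.5, 1.3, -3.8]
grip_width: -0.002
```

```bash
python3 m.py
```

```text
13.35 [ 0.761 -0.302 -0.758  2.24  -0.336  0.437 -1.303] [ 0.5384 -0.0132  0.2348] [-4.46  1.31 -3.78]
[[-0.764, 0.644, 0.035], [-0.075, -0.034, -0.997], [-0.641, -0.764, 0.074]]
lip top [np.float64(0.2591), np.float64(0.2591)] pane top 0.4639 green pct [0.269  0.272  0.2728 0.2735 0.2746]
```

Call:
move_arm --increments '[{"offset":[-0.0013,-0.0015,0.0001],"yaw":0,"jaw":255},{"offset":[-0.0026,-0.0031,0.0003],"yaw":0,"jaw":255},{"offset":[-0.0038,-0.0046,0.0004],"yaw":0,"jaw":255},{"offset":[-0.0051,-0.0061,0.0006],"yaw":0,"jaw":255},{"offset":[-0.0064,-0.0076,0.0007],"yaw":0,"jaw":255},{"offset":[-0.0074,-0.0088,0.0008],"yaw":0,"jaw":255},{"offset":[-0.0083,-0.0099,0.001],"yaw":0,"jaw":255},{"offset":[-0.0083,-0.0099,0.001],"yaw":0,"jaw":255}]'

```text
clock: 14.07
position: [0.5386, -0.0132, 0.2486]
ee_rot: [-0.221, -0.643, 0.684, -0.263]
ft_force: [-6.9, 1.1, -2.3]
grip_width: -0.002
```

```bash
python3 m.py
python3 - <<'E'
from h import *
b=manip.camera("scene");a=manip.camera("top")
cv2.imwrite("pics/c3.png",np.hstack([cv2.resize(a["pixels"][130:280,350:450],(400,600),interpolation=3),cv2.resize(b["pixels"][170:350,120:240],(400,600),interpolation=3)])[:,:,::-1])
E
```

```text
14.0667 [ 0.754 -0.32  -0.74   2.222 -0.344  0.473 -1.295] [ 0.5386 -0.0132  0.2486] [-6.94  1.14 -2.35]
[[-0.764, 0.644, 0.035], [-0.075, -0.034, -0.997], [-0.641, -0.764, 0.074]]
lip top [np.float64(0.2729), np.float64(0.2731)] pane top 0.4779 green pct [0.2692 0.2724 0.2735 0.2742 0.2746]
```

View pics/c3.png

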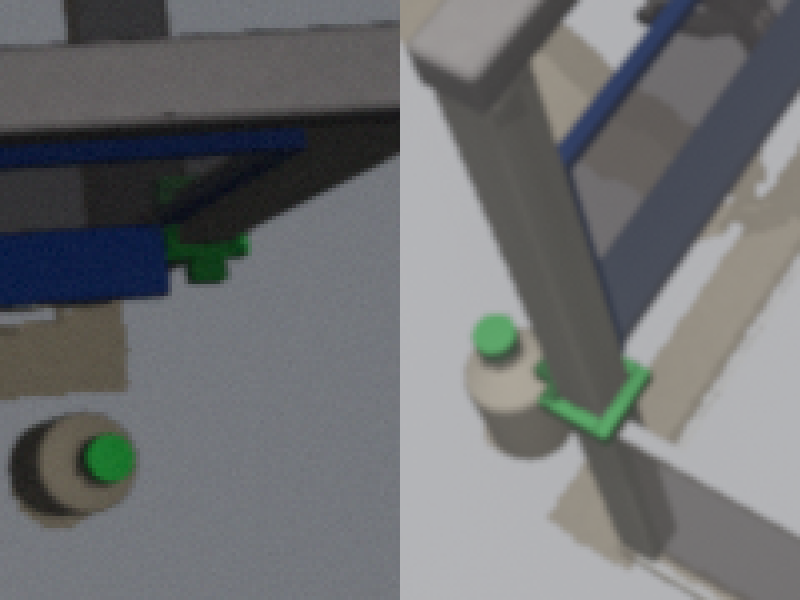

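The two views show the lip's end meeting the clip at the same height, with the bottle standing. Depth gives the lip top at 0.273 against 0.2725 for the clip top. Now I withdraw square to the finger face, back and down.

Call:
move_arm --increments '[{"offset":[0.004,0,0],"yaw":0,"jaw":255},{"offset":[0.012,0,0],"yaw":0,"jaw":255},{"offset":[0.022,0,0],"yaw":0,"jaw":255},{"offset":[0.034,0,0],"yaw":0,"jaw":255},{"offset":[0.045,0,0],"yaw":0,"jaw":255},{"offset":[0.05,0,0],"yaw":0,"jaw":255},{"offset":[0.05,0,0],"yaw":0,"jaw":255},{"offset":[0.05,0,0],"yaw":0,"jaw":255}]'

```text
clock: 14.88
position: [0.5006, -0.0168, 0.217]
ee_rot: [-0.222, -0.643, 0.684, -0.263]
ft_force: [0.4, -0.2, -0.2]
grip_width: -0.001
```

```bash
python3 m.py
python3 - <<'E'
from h import *
a=manip.camera("top");save(a,"c4.png")
E
```

```text
14.8833 [ 0.673 -0.381 -0.666  2.341 -0.424  0.424 -1.223] [ 0.5006 -0.0168  0.217 ] [ 0.37 -0.22 -0.17]
[[-0.763, 0.645, 0.036], [-0.075, -0.034, -0.997], [-0.642, -0.763, 0.075]]
lip top [np.float64(0.273), np.float64(0.2731)] pane top 0.4787 green pct [0.2695 0.2721 0.2736 0.2742 0.2752]
```

View pics/c4.png

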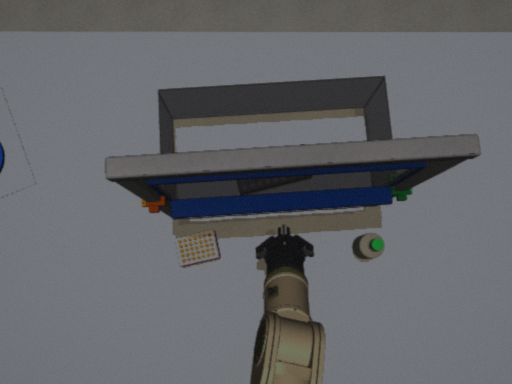

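The hand is clear, with its tips at (284,228) in front of the lip. The bottle (372,245), the box (197,247) and the rack are where they were, and the window stays up.

```bash
python3 -c "
from workcell import manip
print(manip.hand_in())"
```

```text
the job is handed in; nothing more can be done
None
```

The window now stands level with the green clip, the hand is clear of it, and the job is handed in (`hand_in()` reports no verdict).

- **Reaching under the lip:** the moves only allow shifts and yaw. I drove the arm to its upper reach limit in short steps until the tool had tilted about 41° forward. That let the closed fingertips go under the blue lip from the front, between the box and the bottle.
- **Pushing:** I raised the window about 84 mm, pausing to measure on the way, with roughly 4 to 8 N on the fingers at each reading. Nothing was gripped.
- **Window height after withdrawing:** the lip's top measured 0.273 m at both ends. The clip's top measured 0.2725 m, scattering from 0.270 to 0.275 m. The two therefore agree within about 1 mm, plus roughly 2 mm of calibration error, against the 7 mm allowed.
- **Window holding:** its height did not change when I took the hand away. The force on the hand went back to about zero, with the tips clear of the lip.
- **Bottle, tip box and tube rack:** they looked unmoved in the last top view, though I did not measure them again in numbers.
- **Clock:** 14.9 s at the last reading, of the 40 s allowed.

One early move stopped 25 mm short of its target height because a joint reached its limit. I made up the distance on the way in under the lip, and no other check failed or disagreed.

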